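# Snap the cover onto the glass stock-cube box

### The job

Pick up the white cover by its bar handle, set it over the open amber glass box with its two clip arms at the two ends of the box, and press it straight down until both arms snap under the rim beads and the cover sits flush all round. Press gently, with no more force than the snap needs, and do not drop the cover on the glass. Then let go, leaving the jars and the bowl where they stand.

Things in the scene. Friction and masses are not known exactly. Their poses are not given: they have to be found in the camera images.
- cover: Loose cover, about 160 g, at first standing on the counter on its two steel clip arms, handle up. Origin: centre of its underside, level with the arms' lower ends; z up, x along its length from arm to arm; same either way round. White plate 121 x 76 x 5 mm, its lower face at z = 27 mm. Under it a white plug, 82 x 58 mm, 14 mm deep, that enters the box mouth.
- cover_grip (a point): Point in the cover's bamboo bar handle, 54.5 mm above the cover's origin, 22.5 mm above the plate's top face; axes as the cover's. The handle is 50 mm long along x, 16 mm wide along y and 28 mm tall, its top 5.5 mm above this point.
- cover_seat (a point): Centre of the lower face of the cover's plate (27.5 mm below cover_grip), axes as the cover's. With the cover home it lies at rim. At each end of the plate a rigid clip arm, 36 mm wide, hangs 27 mm below this face (outer faces at x = +-60.5 mm), with an inward hook at its foot whose slanted face rides over the bead.
- rim (a point): Centre of the mouth of the open amber glass box, at rim height; x along the box, z up. Hooks touch the beads with the plate some 10 mm above the rim; resistance grows until they snap past at about 6 mm, then drops, and the plate comes to rest on the rim. The snap takes 11 to 20 N in all, depending on friction; 24 N is always enough, over 33 N may crack the glass.
- box: Amber glass box, outside 100 (x) x 70 (y) x 55 mm tall, wall 4 mm (mouth 92 x 62 mm), with stock cubes in it. Origin: centre of its underside. At each end (x = +-51.5 mm) a steel rim bead, 6 mm thick and 32 mm long, lies 11.5 mm below the rim and springs inward. Pressed, it sinks slowly into its soft pad, some 1 mm per 1.5 N, and comes back.
- pad: Dark grey soft silicone pad 130 x 100 x 32 mm, fixed to the counter under the glass box; origin at the centre of its underside, x along the box. The box's underside is 32 mm and its rim 87 mm above the counter when nothing presses.
- susan: Bamboo lazy susan fixed on the counter, diameter 260 mm, 25 mm high, carrying the three jars; it stands at one side of the work and the bowl at the other. Origin: centre of its underside.
- jar0: Amber glass shaker jar with a steel twist cap, diameter 52 mm, 100 mm tall, standing on the lazy susan; origin at the centre of its underside. Leave alone.
- jar1: Second such jar. Leave alone.
- jar2: Third such jar. Leave alone.
- bowl: Small teal ceramic bowl, diameter 120 mm, 50 mm tall, standing on the counter; origin at the centre of its underside. Leave alone.
Not all that is in view belongs to the job. Of the things like the cover, leave any that is green; of the rest the larger one is meant.

How it is judged:
On the way, in this order (a step that is already met when the one before it is completed fails the run):
1. the cover is lifted from the counter (height (world z) of cover_seat above 0.06 m), for 0.1 s.
2. the cover is snapped home on the box (horizontal distance between cover_seat and rim below 0.005 m and z of cover_seat in the frame of rim below 0.002 m and angle between the z axis of cover_seat and the z axis of rim, either way round below 0.03 rad), for 0.2 s.
At the end, for the whole second after the job is handed in: The cover is snapped on the box: its plate within 2 mm of the rim, parallel to it within 0.03 rad, centred within 5 mm, in line within 0.08 rad, at rest and released (all of step 2 and z of cover_seat in the frame of rim above -0.004 m and angle between the x axis of cover_seat and the x axis of rim, either way round below 0.08 rad and linear speed of cover below 0.02 m/s and contact force between the fingers and cover below 0.1 N); the robot touches nothing.
It fails at once if the cover and the box are pressed together with more than 35 N (contact force between cover and pad above 35 N).
It fails at once if the cover is dropped onto the box (touches it while moving faster than 0.5 m/s) (contact force between cover and pad above 0.5 N and linear speed of cover above 0.5 m/s).
It fails at once if a jar or the bowl is moved more than 20 mm (distance of any of jar0, jar1, jar2, bowl from where it was at the start of the episode above 0.02 m).
It also fails if it takes over 42 s, if anything falls off the work surface, if the arm or the gripper's body presses on something with over 40 N, if the wrist force passes 120 N, or if a joint passes its speed limit or range.

### The arm

A 6-joint arm with a two-finger parallel gripper is mounted at the origin on the work surface. World frame = base frame: x ahead of the robot, y to its left, z up, the work surface at z = 0. Lengths are in m, angles in rad, forces in N, time in s.
With the tool pointing down it reaches from about 0.25 to 0.775 m from the base axis. Payload 4 kg.
Tool frame: the origin (TCP) lies between the finger pads; the fingertips stand 22 mm ahead of it and the grasp point (between the pads) lies 3 mm ahead of it; z points along the fingers, y is the line along which they close (so a half turn about z gives the same grasp; the last joint's range is limited). The gripper opens to 85 mm and grips with 20 to 120 N. Pads are 22 mm wide; open, the fingers measure 114 mm over their backs; the gripper's body (76 mm by 85 mm) begins 54 mm behind the grasp point. The pads swing forward as they close: fully open they stand 13 mm farther back than shut.
Start: joints at [-1.425, 0.087, 1.371, -0, 1.684, -0.103], TCP at [0.135, -0.533, 0.253] pointing down, gripper open.
Joint ranges: [-3.1, 3.1], [-0.76, 2.03], [0.27, 2.55], [-1.08, 4.22], [0.17, 2.65], [-2.57, 2.57]. Speed limits (rad/s): [2.79, 2.79, 3.14, 3.14, 3.14, 3.14].

### API

Orientations are given as a rotation vector (axis times angle).
In Python, from cell import sense, viewer, env gives the robot as it stands.
- The arm moves only by the shell command python3 -m handwheel 'ROWS' [OPENING]. ROWS is JSON, a list that holds one entry, the list of rows, each a list of 4 numbers: the shift along the tool's x, y, z in m, then the turn about the tool's z in degrees. A call has exactly 5 rows; each row is the pose to reach, as a shift and turn from the pose commanded when the call began, along the tool's axes at that moment; what a row does not reach only later rows make up. A row lasts 1/12 s, in which the tool goes at most 41.7 mm and 7.16 degrees, less where a joint would pass 70% of its speed; a pose out of reach is approached as far as the arm can. A call with a gripper value outside its range is refused whole. OPENING is the finger opening in m, from 0 to 0.0854, set as the call begins (- or left out, the last holds). The fingers move at their own pace and stop on an object; the grip force is fixed at half the most. Time passes only in rows, so rows that repeat a pose let the fingers close, or fill a call up. It gives the time, the measured TCP pose, the force, the opening and the grip force at its end, in the units of the state.
- sense(): the state, without advancing time (a new reading comes with each control period).
- viewer.snapshot(name): name is "scene" or "top" or "wrist"; returns a dict with "frame" (400x640x3 uint8, red, green, blue), "vertical_fov" (degrees; the focal length in pixels is half the picture's height over the tangent of half this angle, whatever the lens; pixels are square), "cx", "cy" (the principal point, pixels), "extrinsics" (4x4, takes a point from world to camera coordinates); the wrist camera has in their place "tool_from_camera" (4x4, takes a point from camera to tool coordinates, whose origin is the TCP and whose axes are the flange's). Camera axes: x right, y up, looking along -z (the intrinsics and any distortion apply to the point x, -y, -z); pixel columns grow to the right and rows downward; lengths in m; the calibration is good to about 2 mm. A picture is of the moment at which its call begins: read the wrist's pose just before it. There is no depth.
- env.close_job(): hands the job in; it is judged then, once.
The state is a dict: "time": time; "q": joint angles; "qd": joint speeds; "tau": joint torques, N m; "eef_pos": TCP position; "tcp_rot": TCP orientation; "wrist_force": force on the tool from outside, world axes, zero at the start; "torque": the same for the moment, N m; "grip_width": finger opening in m; "grasp_force": force on a finger pad.
Only numpy, scipy, OpenCV 4.12 (cv2) and the standard library are available. Lean on these libraries where they do the work, as an engineer would, in place of code of your own. Each camera call takes 0.05 s, during which the arm holds its last target. There are 200 camera calls.

## Working session

There is one attempt and no reset: what is moved stays moved. The work goes in short steps, Python scripts to look and compute and a shell command to move; the robot and the scene stay as the last step left them, time stands still between calls to the robot, and variables do not carry over. Pictures are saved under pics/ and viewed, at most 12 in all, crops included, and the job is handed in when it is done.

```bash
mkdir -p pics; cat > h.py <<'E'
import numpy as np, cv2
from scipy.spatial.transform import Rotation as R
from cell import sense, viewer, env
def snap(n,f):
    s=sense(); d=viewer.snapshot(n); cv2.imwrite('pics/'+f,d['frame'][:,:,::-1]); 
    np.savez('pics/'+f+'.npz',**{k:v for k,v in d.items()},pos=s['eef_pos'],rot=s['tcp_rot']); return d
def w(f,uv,z):
    "pixel -> world at height z"
    d=np.load('pics/'+f+'.npz'); F=200/np.tan(np.radians(d['vertical_fov'])/2)
    if 'extrinsics' in d: T=np.linalg.inv(d['extrinsics'])
    else:
        A=np.eye(4);A[:3,:3]=R.from_rotvec(d['rot']).as_matrix();A[:3,3]=d['pos'];T=A@d['tool_from_camera']
    out=[]
    for u,v in uv:
        r=T[:3,:3]@np.array([(u-d['cx'])/F,-(v-d['cy'])/F,-1]);o=T[:3,3];out.append(o+r*(z-o[2])/r[2])
    return np.array(out)
E
python3 - <<'E'
from h import *
for n in('scene','top'):
    d=snap(n,n+'0.png'); print({k:v for k,v in d.items() if k!='frame'})
print(sense())
E
ls
```

```text
{'vertical_fov': 53.37794447177836, 'cx': 324.0897251057474, 'cy': 189.30911891358178, 'extrinsics': array([[-0.28257185,  0.95902356,  0.02066308,  0.12859323],
       [-0.50622911, -0.16738592,  0.84599885,  0.16982988],
       [ 0.81479153,  0.22859521,  0.53278419, -1.93734633],
       [ 0.        ,  0.        ,  0.        ,  1.        ]])}
{'vertical_fov': 43.247231190700425, 'cx': 323.15820870452956, 'cy': 194.5375214327038, 'extrinsics': array([[-0.00334415, -0.99999279,  0.00180017,  0.01622854],
       [ 0.99417577, -0.00313077,  0.10772531, -0.47780804],
       [-0.1077189 ,  0.00214994,  0.99417907, -1.68186487],
       [ 0.        ,  0.        ,  0.        ,  1.        ]])}
{'time': 0.1, 'q': array([-1.42508170e+00,  8.79196158e-02,  1.37211294e+00,  1.08020759e-06,
        1.68356687e+00, -1.03121235e-01]), 'qd': array([ 0.0006825 , -0.00195479, -0.00208125,  0.00030831, -0.00027722,
       -0.00206011]), 'tau': array([ 2.84919028e-03, -3.53013396e+01, -3.14218104e+01, -2.58873609e-05,
        7.93308980e-03,  7.98871326e-06]), 'eef_pos': array([ 0.13537901, -0.53267385,  0.25223007]), 'tcp_rot': array([-3.11531750e+00, -3.89614013e-01,  6.53994547e-05]), 'wrist_force': array([ 0.40070634, -0.19029611,  0.11793944]), 'torque': array([-0.01407076, -0.02178922,  0.03517285]), 'grasp_force': 0.0, 'grip_width': 0.0856644796867276}
h.py
pics
```

View pics/top0.png

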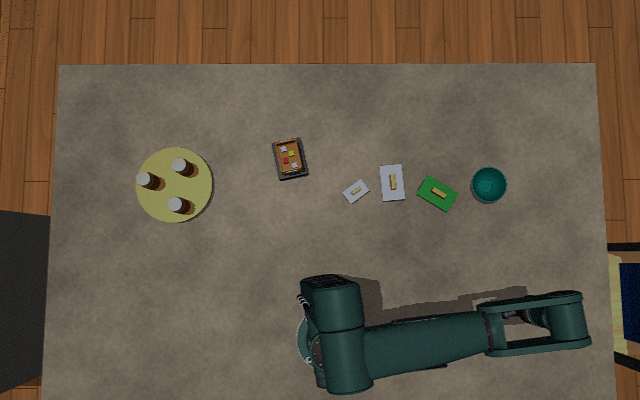

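View pics/scene0.png

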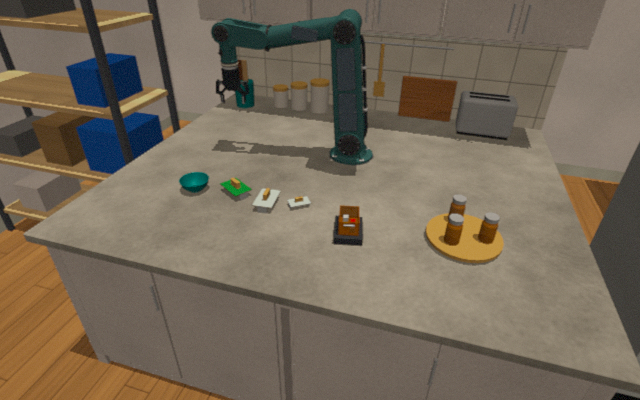

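The top picture shows three cover-like things: a small white one at (356,191), a larger white one at (392,182) and a green one at (437,193). I choose the larger white one. The box is at (290,158), the bowl at (489,185), and the susan and jars at (175,185). Next is one close crop to check the choice.

```bash
python3 - <<'E'
from h import *
im=cv2.imread('pics/top0.png')[125:215,260:460]
cv2.imwrite('pics/c1.png',cv2.resize(im,None,fx=4,fy=4,interpolation=cv2.INTER_CUBIC))
E
```

```text
(no output)
```

View pics/c1.png

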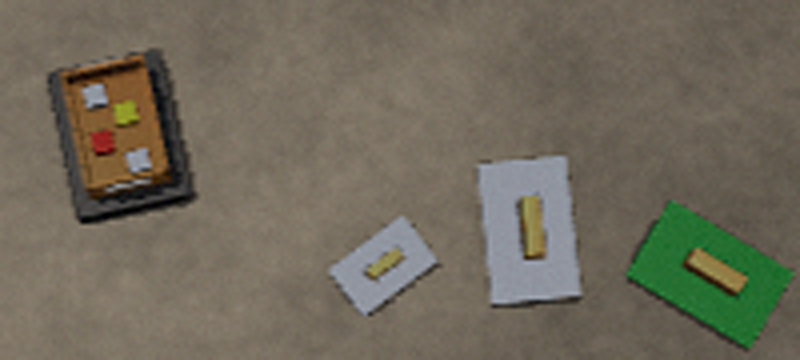

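The crop shows the large white cover with plate corners at about (478,163), (567,157), (580,297) and (492,304). The amber box rim has corners at about (61,70), (145,57), (171,180) and (88,195).

```bash
cat >> h.py <<'E'
def rect(P):
    "corners in order, long edges 1-2 and 3-0 -> centre, yaw, sizes"
    c=P.mean(0);e=(P[1]-P[2])+(P[0]-P[3]);f=(P[0]-P[1])+(P[3]-P[2])
    return c.round(4),np.degrees(np.arctan2(e[1],e[0])).round(2),(np.linalg.norm(e)/2).round(4),(np.linalg.norm(f)/2).round(4)
def tcp():
    s=sense();M=R.from_rotvec(s['tcp_rot']).as_matrix();return s,M
def plan(xyz,yaw):
    "tool shift and turn to bring TCP to xyz with tool x axis line along yaw(deg)"
    s,M=tcp();a=np.degrees(np.arctan2(M[1,0],M[0,0]))
    t=-(yaw-a); t=(t+90)%180-90
    print('t',s['time'],'pos',s['eef_pos'].round(4),'xyaw',a.round(2),'tilt',M[:,2].round(4),'q6',s['q'][5].round(2),'shift mm',(M.T@(np.array(xyz)-s['eef_pos'])*1000).round(1),'turn',round(t,2))
E
python3 - <<'E'
from h import *
f=lambda L:[(260+(u+.5)/4-.5,125+(v+.5)/4-.5) for u,v in L]
c=rect(w('top0.png',f([(478,163),(567,157),(580,297),(492,304)]),.032));print(c)
b=rect(w('top0.png',f([(61,70),(145,57),(171,180),(88,195)]),.087));print(b)
plan([c[0][0],c[0][1],.2],c[1])
E
```

```text
(array([ 0.5187, -0.2181,  0.032 ]), np.float64(4.42), np.float64(0.1202), np.float64(0.0751))
(array([0.5993, 0.1278, 0.087 ]), np.float64(12.11), np.float64(0.1058), np.float64(0.0696))
t 0.1 pos [ 0.1354 -0.5327  0.2522] xyaw 14.26 tilt [-3.e-04  2.e-03 -1.e+00] q6 -0.1 shift mm [ 449.  -210.4   52.7] turn 9.84
```

```bash
python3 -m handwheel '[[[0.449,-0.210,0,9.8],[0.449,-0.210,0,9.8],[0.449,-0.210,0,9.8],[0.449,-0.210,0,9.8],[0.449,-0.210,0,9.8]]]'; python3 -c "
from h import *
plan([.5187,-.2181,.25],4.42)"
```

```text
time: 0.52
eef_pos: [0.296, -0.4008, 0.2528]
tcp_rot: [-3.139, -0.121, 0.0]
wrist_force: [0.9, -1.3, -1.1]
grip_width: 0.0854
grasp_force: 0.0
t 0.5167 pos [ 0.296  -0.4008  0.2528] xyaw 4.41 tilt [-3.e-04  7.e-04 -1.e+00] q6 0.45 shift mm [ 236.1 -165.1    2.9] turn -0.01
```

```bash
python3 -m handwheel '[[[0.234,-0.165,0.003,0],[0.234,-0.165,0.003,0],[0.234,-0.165,0.003,0],[0.234,-0.165,0.003,0],[0.234,-0.165,0.003,0]]]'; python3 -m handwheel '[[[0.064,-0.043,0,0],[0.064,-0.043,0,0],[0.064,-0.043,0,0],[0.064,-0.043,0,0],[0.064,-0.043,0,0]]]';  python3 -c "
from h import *
plan([.5187,-.2181,.25],4.42)
d=snap('wrist','w1.png'); print(d['tool_from_camera'].round(3))"
```

```text
time: 0.93
eef_pos: [0.4566, -0.2676, 0.2507]
tcp_rot: [-3.139, -0.122, 0.001]
wrist_force: [0.7, -0.5, -0.3]
grip_width: 0.0853
grasp_force: 0.0
time: 1.35
eef_pos: [0.5156, -0.2216, 0.2505]
tcp_rot: [-3.139, -0.123, 0.003]
wrist_force: [-0.1, -0.4, -0.0]
grip_width: 0.0853
grasp_force: 0.0
t 1.35 pos [ 0.5156 -0.2216  0.2505] xyaw 4.48 tilt [-0.0016  0.     -1.    ] q6 0.99 shift mm [ 3.4 -3.3  0.5] turn 0.06
[[-0.001  0.959  0.284  0.072]
 [ 1.     0.001  0.     0.   ]
 [-0.     0.284 -0.959 -0.121]
 [ 0.     0.     0.     1.   ]]
```

View pics/w1.png

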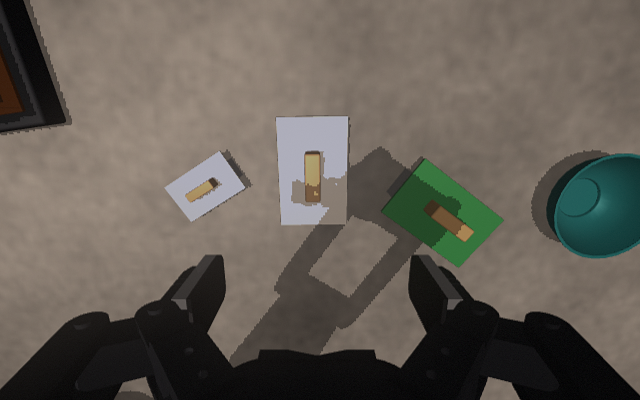

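The wrist picture shows the cover plate with corners at (275,117), (349,116), (347,224) and (281,224), and its handle at (312,178). The small decoy is at (205,187) and the green one at (442,212).

```bash
python3 - <<'E'
from h import *
# refine plate corners by white mask
im=cv2.imread('pics/w1.png'); g=im.astype(int)
for uv in ([(275.5,116.5),(349,116),(347,224.5),(281,224.5)],):
    c=rect(w('w1.png',uv,.032));print(c)
print(rect(w('w1.png',[(305,152),(320,152),(321,186),(305,186)],.06)))
plan([*c[0][:2],.14],c[1])
gray=cv2.cvtColor(im,cv2.COLOR_BGR2GRAY)
print(gray[120:225:15,272:284]); print(gray[120:225:15,343:353]);print(im[145:210:4,312].tolist()); print(im[165,300:325].tolist())
E
```

```text
(array([ 0.5192, -0.2178,  0.032 ]), np.float64(5.18), np.float64(0.1207), np.float64(0.0766))
(array([ 0.5286, -0.217 ,  0.06  ]), np.float64(5.07), np.float64(0.0346), np.float64(0.0156))
t 1.4 pos [ 0.5152 -0.2222  0.2507] xyaw 4.4 tilt [-1.2e-03 -1.0e-04 -1.0e+00] q6 0.99 shift mm [  4.4  -4.1 110.7] turn -0.78
[[134 135 136  99 172 176 174 175 173 175 174 173]
 [128 128 127 128 112 174 176 175 174 175 175 174]
 [128 127 126 125 122 150 176 176 175 175 175 176]
 [129 128 128 128 126 123 173 176 175 175 174 175]
 [126 126 125 126 126 127  93 173 177 175 174 175]
 [125 125 125 127 127 126 126 113 174 176 175 175]
 [130 130 132 131 130 130 128 125 157 175 175 175]]
[[174 173 174 177 181  81 101 118 118 117]
 [175 174 174 177 176  85  68 111 113 113]
 [175 175 175 179 133  81  73 119 120 119]
 [174 174 176 181  96  74  73 119  93  92]
 [128 127 129 131  70  74  75  75  76  74]
 [127 125 128 134  81  75  77  76  77  77]
 [125 126 128 106  74  71  72  72  70  71]]
[[186, 174, 174], [192, 179, 178], [49, 58, 71], [113, 161, 172], [110, 158, 171], [109, 157, 172], [109, 156, 172], [107, 155, 171], [105, 153, 171], [104, 151, 170], [105, 151, 172], [66, 91, 119], [65, 89, 117], [64, 89, 117], [64, 85, 108], [186, 174, 174], [185, 174, 173]]
[[187, 174, 175], [187, 174, 174], [188, 175, 174], [193, 178, 177], [124, 124, 132], [93, 132, 168], [112, 162, 173], [112, 160, 172], [112, 159, 172], [110, 158, 171], [110, 158, 171], [110, 157, 171], [109, 157, 172], [109, 156, 171], [109, 156, 172], [107, 154, 170], [108, 155, 172], [108, 155, 172], [104, 149, 173], [77, 113, 151], [93, 102, 115], [119, 128, 138], [118, 128, 139], [112, 124, 136], [186, 173, 173]]
```

```bash
python3 -m handwheel '[[[0.004,-0.004,0.03,-0.7],[0.004,-0.004,0.06,-0.7],[0.004,-0.004,0.09,-0.7],[0.004,-0.004,0.11,-0.7],[0.004,-0.004,0.12,-0.7]]]' 0.045;  python3 -c "
from h import *
plan([.5192,-.2176,.0595],5.1)"
```

```text
time: 1.82
eef_pos: [0.5167, -0.2178, 0.1274]
tcp_rot: [-3.136, -0.137, 0.009]
wrist_force: [-0.6, -0.4, -1.0]
grip_width: 0.0449
grasp_force: 0.0
t 1.8167 pos [ 0.5167 -0.2178  0.1274] xyaw 5.0 tilt [-0.0057  0.0027 -1.    ] q6 0.98 shift mm [ 2.9  0.3 67.9] turn -0.1
```

```bash
python3 -m handwheel '[[[0.001,0,0.02,0],[0.001,0,0.04,0],[0.001,0,0.055,0],[0.001,0,0.064,0],[0.001,0,0.064,0]]]' 0.045;  python3 -c "
from h import *
plan([.5192,-.2176,.0595],5.1)"
```

```text
time: 2.23
eef_pos: [0.519, -0.2175, 0.0654]
tcp_rot: [-3.137, -0.139, 0.005]
wrist_force: [-0.4, 0.9, 0.1]
grip_width: 0.0446
grasp_force: 0.0
t 2.2333 pos [ 0.519  -0.2175  0.0654] xyaw 5.07 tilt [-0.0032  0.0015 -1.    ] q6 0.98 shift mm [0.2 0.1 5.9] turn -0.03
```

```bash
python3 -m handwheel '[[[0,0,0.003,0],[0,0,0.005,0],[0,0,0.005,0],[0,0,0.005,0],[0,0,0.005,0]]]'; python3 -m handwheel '[[[0,0,0,0],[0,0,0,0],[0,0,0,0],[0,0,0,0],[0,0,0,0]]]' 0.005; python3 -m handwheel '[[[0,0,0,0],[0,0,0,0],[0,0,0,0],[0,0,0,0],[0,0,0,0]]]'
```

```text
time: 2.65
eef_pos: [0.5211, -0.2175, 0.0631]
tcp_rot: [3.137, 0.141, 0.002]
wrist_force: [-0.4, 0.5, 0.5]
grip_width: 0.0451
grasp_force: 0.0
time: 3.07
eef_pos: [0.5208, -0.2173, 0.0626]
tcp_rot: [3.138, 0.141, 0.001]
wrist_force: [0.2, -0.3, 2.2]
grip_width: 0.0145
grasp_force: 59.2
time: 3.48
eef_pos: [0.5208, -0.2173, 0.0625]
tcp_rot: [3.138, 0.141, 0.001]
wrist_force: [0.1, 0.4, 4.0]
grip_width: 0.0146
grasp_force: 59.5
```

```bash
python3 -m handwheel '[[[0,0,-0.01,0],[0,0,-0.03,0],[0,0,-0.06,0],[0,0,-0.09,0],[0,0,-0.12,0]]]'; python3 -m handwheel '[[[0,0,-0.03,0],[0,0,-0.05,0],[0,0,-0.05,0],[0,0,-0.05,0],[0,0,-0.05,0]]]';python3 -c "
from h import *
plan([.5993,.1278,.24],12.11)
snap('wrist','w2.png')"
```

```text
time: 3.9
eef_pos: [0.5199, -0.217, 0.1825]
tcp_rot: [-3.137, -0.141, 0.003]
wrist_force: [0.6, 0.2, -0.9]
grip_width: 0.0145
grasp_force: 58.9
time: 4.32
eef_pos: [0.5199, -0.2169, 0.2302]
tcp_rot: [-3.137, -0.141, 0.005]
wrist_force: [-0.8, -0.0, -2.4]
grip_width: 0.0144
grasp_force: 58.9
t 4.3167 pos [ 0.5199 -0.2169  0.2302] xyaw 5.15 tilt [-0.003   0.0015 -1.    ] q6 0.99 shift mm [ 110.  -336.2   -9.6] turn -6.96
```

View pics/w2.png

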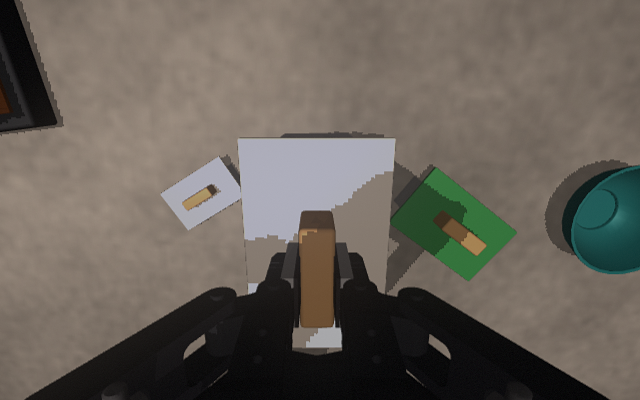

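The cover is held squarely, with its handle at (317,270) and far corners at (238,138) and (396,137). Now I move towards the box and stop short so the wrist camera can see it.

```bash
python3 -m handwheel '[[[-0.003,-0.03,0,-1],[-0.003,-0.07,0,-3],[-0.003,-0.11,0,-5],[-0.003,-0.15,0,-7],[-0.003,-0.19,0,-7]]]'; python3 -c "
from h import *
plan([.49,.08,.23],12.11)"
```

```text
time: 4.78
eef_pos: [0.4991, -0.0266, 0.2295]
tcp_rot: [-3.123, -0.333, 0.007]
wrist_force: [0.9, 1.3, -1.4]
grip_width: 0.0149
grasp_force: 59.0
t 4.7833 pos [ 0.4991 -0.0266  0.2295] xyaw 12.17 tilt [-4.5e-03  8.0e-04 -1.0e+00] q6 1.19 shift mm [  13.6 -106.1   -0.4] turn 0.06
```

```bash
python3 -m handwheel '[[[0.005,-0.035,0,0],[0.01,-0.07,0,0],[0.013,-0.095,0,0],[0.013,-0.102,0,0],[0.013,-0.102,0,0]]]';python3 -m handwheel '[[[0,0,0,0],[0,0,0,0],[0,0,0,0],[0,0,0,0],[0,0,0,0]]]'; python3 -c "
from h import *
plan([.49,.08,.23],12.11)
snap('wrist','w3.png')"
```

```text
time: 5.2
eef_pos: [0.4905, 0.0759, 0.23]
tcp_rot: [-3.123, -0.338, 0.006]
wrist_force: [0.1, -0.5, -1.1]
grip_width: 0.0149
grasp_force: 59.0
time: 5.62
eef_pos: [0.492, 0.0732, 0.2321]
tcp_rot: [3.124, 0.33, -0.0]
wrist_force: [0.1, 0.1, -1.3]
grip_width: 0.0147
grasp_force: 59.0
t 5.6167 pos [0.492  0.0732 0.2321] xyaw 12.06 tilt [-1.e-04 -2.e-04 -1.e+00] q6 1.39 shift mm [-0.5 -7.   2. ] turn -0.05
```

View pics/w3.png

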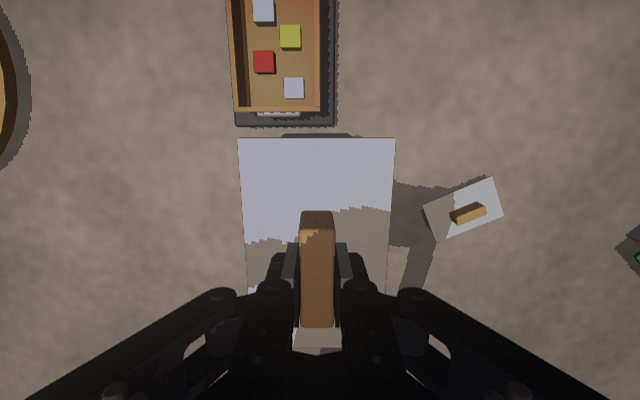

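The box is partly out of view at the top of the picture: its near corners are at about (235,110) and (318,111). I back off 60 mm so all of it shows.

```bash
python3 -m handwheel '[[[-0.03,0,0,0],[-0.055,0,0,0],[-0.06,0,0,0],[-0.06,0,0,0],[-0.06,0,0,0]]]';python3 -m handwheel '[[[0,0,0,0],[0,0,0,0],[0,0,0,0],[0,0,0,0],[0,0,0,0]]]'; python3 -c "
from h import *
plan([.43,.08,.23],12.11)
snap('wrist','w4.png')
im=cv2.imread('pics/w4.png')[0:150,200:400]
cv2.imwrite('pics/c4.png',cv2.resize(im,None,fx=4,fy=4,interpolation=cv2.INTER_CUBIC))"
```

```text
time: 6.08
eef_pos: [0.4336, 0.0614, 0.2326]
tcp_rot: [3.124, 0.332, 0.003]
wrist_force: [0.1, 0.6, -1.7]
grip_width: 0.0146
grasp_force: 59.0
time: 6.5
eef_pos: [0.4334, 0.0616, 0.2319]
tcp_rot: [3.124, 0.333, -0.001]
wrist_force: [-0.7, -0.8, -1.2]
grip_width: 0.0148
grasp_force: 59.0
t 6.5 pos [0.4334 0.0616 0.2319] xyaw 12.16 tilt [-4.e-04 -1.e-04 -1.e+00] q6 1.37 shift mm [  0.5 -18.7   1.9] turn 0.05
```

View pics/c4.png

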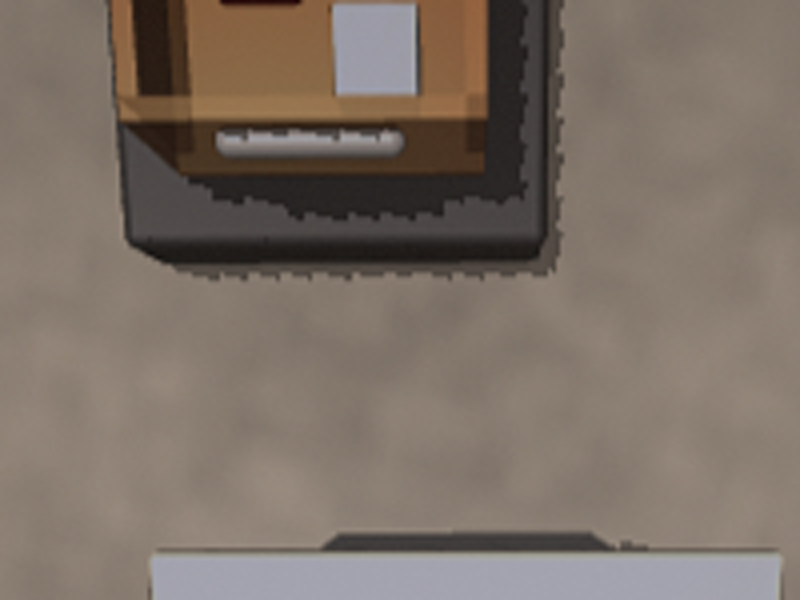

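I backed off the wrong way, so the box's far end is out of view. The near rim corners are at crop (118,121) and (487,121). Next I move to the side of the box so that all of it shows.

```bash
python3 -m handwheel '[[[0.03,0.02,0,0],[0.065,0.04,0,0],[0.1,0.06,0,0],[0.116,0.071,0,0],[0.116,0.071,0,0]]]';python3 -m handwheel '[[[0,0,0,0],[0,0,0,0],[0,0,0,0],[0,0,0,0],[0,0,0,0]]]'; python3 -c "
from h import *
plan([.562,.017,.23],12.11)
snap('wrist','w5.png')
im=cv2.imread('pics/w5.png')[0:200,130:330]
cv2.imwrite('pics/c5.png',cv2.resize(im,(600,600),interpolation=cv2.INTER_CUBIC))"
```

```text
time: 6.97
eef_pos: [0.5646, 0.0147, 0.2305]
tcp_rot: [3.124, 0.329, -0.001]
wrist_force: [-0.7, 0.6, -1.0]
grip_width: 0.0148
grasp_force: 59.1
time: 7.38
eef_pos: [0.5609, 0.017, 0.2327]
tcp_rot: [3.124, 0.334, 0.001]
wrist_force: [0.2, -0.4, -1.2]
grip_width: 0.0146
grasp_force: 59.1
t 7.3833 pos [0.5609 0.017  0.2327] xyaw 12.19 tilt [ 8.e-04 -1.e-04 -1.e+00] q6 1.29 shift mm [1.1 0.2 2.7] turn 0.08
```

View pics/c5.png

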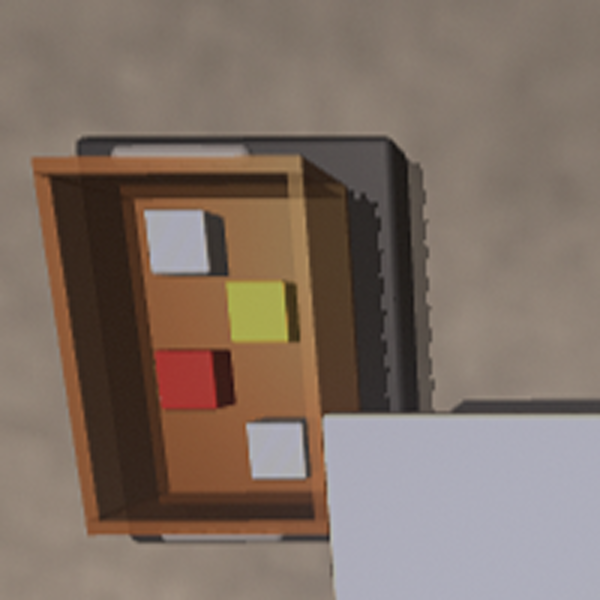

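The box rim's outer corners in the crop are at about (33,158), (302,157), (328,533) and (88,533). The cover edge just misses the near right corner.

```bash
cat > m.py <<'E'
from h import *
f=lambda L:[(130+(u+.5)/3-.5,(v+.5)/3-.5) for u,v in L]
b=rect(w('w5.png',f([(33,158),(302,157),(328,533),(88,533)]),.087));print('box',b)
P=w('w4.png',[(200+118.5/4-.4,121/4-.4),(200+487.5/4-.4,121/4-.4)],.087); m=P.mean(0); a=np.radians(b[1])
d=P[1]-P[0]; print('from near edge',(m+.05*np.array([np.cos(a),np.sin(a),0])).round(4),np.linalg.norm(d).round(4),np.degrees(np.arctan2(d[1],d[0]))+90)
for fn in('w2.png','w4.png','w5.png'):
    s=np.load('pics/'+fn+'.npz');M=R.from_rotvec(s['rot']).as_matrix()
    Q=(w(fn,[(238,138),(396,137.5),(388,291),(247,291)],s['pos'][2]-.0305)-s['pos'])@M; print('cover in tool',Q.round(4).tolist())
E
python3 m.py
```

```text
box (array([0.6027, 0.1301, 0.087 ]), np.float64(12.12), np.float64(0.0993), np.float64(0.0696))
from near edge [0.6024 0.1298 0.087 ] 0.0703 12.12431852791616
cover in tool [[0.0586, -0.037, 0.0304], [0.0588, 0.0381, 0.0303], [-0.0244, 0.0396, 0.0305], [-0.0244, -0.0381, 0.0306]]
cover in tool [[0.0585, -0.0371, 0.0305], [0.0587, 0.038, 0.0305], [-0.0244, 0.0396, 0.0305], [-0.0244, -0.0381, 0.0305]]
cover in tool [[0.0585, -0.0371, 0.0305], [0.0587, 0.0381, 0.0306], [-0.0244, 0.0396, 0.0305], [-0.0244, -0.0381, 0.0305]]
```

```bash
python3 -c "
from h import *
plan([.6043,.1309,.19],12.12)"
```

```text
t 7.4333 pos [0.561  0.0169 0.2326] xyaw 12.19 tilt [ 8.e-04 -1.e-04 -1.e+00] q6 1.29 shift mm [  66.4 -102.3   42.7] turn 0.07
```

```bash
python3 -m handwheel '[[[0.02,-0.03,0,0],[0.042,-0.065,0.005,0],[0.06,-0.092,0.015,0],[0.066,-0.102,0.025,0],[0.066,-0.102,0.04,0]]]';python3 -m handwheel '[[[0,0,0,0],[0,0,0,0],[0,0,0,0],[0,0,0,0],[0,0,0,0]]]'; python3 -c "
from h import *
plan([.6043,.1309,.15],12.12)"
```

```text
time: 7.85
eef_pos: [0.6053, 0.1335, 0.1927]
tcp_rot: [-3.122, -0.339, -0.005]
wrist_force: [-0.5, -0.0, -1.5]
grip_width: 0.0146
grasp_force: 59.1
time: 8.27
eef_pos: [0.605, 0.1295, 0.1936]
tcp_rot: [3.124, 0.331, 0.004]
wrist_force: [0.1, 1.1, -1.3]
grip_width: 0.0145
grasp_force: 59.1
t 8.2667 pos [0.605  0.1295 0.1936] xyaw 12.09 tilt [ 2.5e-03  1.0e-04 -1.0e+00] q6 1.48 shift mm [-0.5 -1.5 43.6] turn -0.03
```

```bash
python3 -m handwheel '[[[0,-0.001,0.012,0],[0,-0.0015,0.024,0],[0,-0.0015,0.034,0],[0,-0.0015,0.041,0],[0,-0.0015,0.041,0]]]';python3 -m handwheel '[[[0,0,0,0],[0,0,0,0],[0,0,0,0],[0,0,0,0],[0,0,0,0]]]'; python3 -c "
from h import *
plan([.6043,.1309,.14],12.12)
snap('wrist','w6.png'); snap('scene','s6.png')
a=cv2.imread('pics/w6.png')[60:360,120:520]; b=cv2.resize(cv2.imread('pics/s6.png')[180:260,310:390],(400,400),interpolation=cv2.INTER_CUBIC)
cv2.imwrite('pics/c6.png',np.hstack([cv2.copyMakeBorder(a,0,100,0,0,0),b]))"
```

```text
time: 8.68
eef_pos: [0.6025, 0.1314, 0.1473]
tcp_rot: [3.124, 0.333, -0.01]
wrist_force: [-0.0, 0.4, -1.9]
grip_width: 0.0146
grasp_force: 59.1
time: 9.1
eef_pos: [0.6046, 0.1317, 0.1518]
tcp_rot: [3.124, 0.333, 0.002]
wrist_force: [0.6, 0.0, -1.9]
grip_width: 0.0149
grasp_force: 59.1
t 9.1 pos [0.6046 0.1317 0.1518] xyaw 12.16 tilt [ 1.2e-03  1.0e-04 -1.0e+00] q6 1.48 shift mm [-0.4  0.7 11.8] turn 0.04
```

View pics/c6.png

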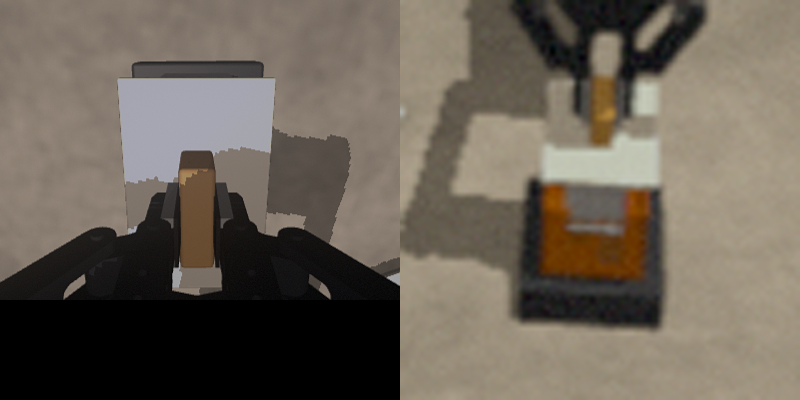

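The cover hangs centred over the box. In the wrist crop the plate spans 118–275 and the pad 132–263, both centred at 197. In the scene crop the near arm hangs just above the bead at (592,228).

```bash
python3 -m handwheel '[[[0,0.0005,0.002,0],[0,0.0005,0.005,0],[0,0.0005,0.008,0],[0,0.0005,0.011,0],[0,0.0005,0.013,0]]]';python3 -m handwheel '[[[0,0,0,0],[0,0,0,0],[0,0,0.001,0],[0,0,0.001,0],[0,0,0.001,0]]]'
```

```text
time: 9.62
eef_pos: [0.604, 0.1311, 0.1372]
tcp_rot: [3.124, 0.333, -0.002]
wrist_force: [-0.0, 0.4, -1.8]
grip_width: 0.0147
grasp_force: 59.1
time: 10.03
eef_pos: [0.6044, 0.1312, 0.1372]
tcp_rot: [3.124, 0.333, 0.0]
wrist_force: [1.0, 0.1, -1.4]
grip_width: 0.0146
grasp_force: 59.1
```

```bash
python3 -m handwheel '[[[0,0,0.001,0],[0,0,0.002,0],[0,0,0.003,0],[0,0,0.004,0],[0,0,0.004,0]]]';python3 -m handwheel '[[[0,0,0.001,0],[0,0,0.002,0],[0,0,0.003,0],[0,0,0.003,0],[0,0,0.003,0]]]'
```

```text
time: 10.45
eef_pos: [0.6043, 0.1311, 0.1331]
tcp_rot: [3.124, 0.333, -0.0]
wrist_force: [-1.5, 0.3, 0.1]
grip_width: 0.0146
grasp_force: 59.3
time: 10.87
eef_pos: [0.6046, 0.1312, 0.1306]
tcp_rot: [3.124, 0.333, 0.001]
wrist_force: [-0.8, -0.9, 2.7]
grip_width: 0.0147
grasp_force: 59.6
```

```bash
python3 -m handwheel '[[[0,0,0.001,0],[0,0,0.002,0],[0,0,0.003,0],[0,0,0.004,0],[0,0,0.004,0]]]';python3 -m handwheel '[[[0,0,0.001,0],[0,0,0.002,0],[0,0,0.003,0],[0,0,0.004,0],[0,0,0.004,0]]]'
```

```text
time: 11.28
eef_pos: [0.6047, 0.1312, 0.1269]
tcp_rot: [3.124, 0.333, 0.002]
wrist_force: [-1.3, -0.5, 5.6]
grip_width: 0.0148
grasp_force: 60.1
time: 11.7
eef_pos: [0.605, 0.1312, 0.1239]
tcp_rot: [3.124, 0.333, 0.004]
wrist_force: [-2.4, 0.0, 8.1]
grip_width: 0.0146
grasp_force: 60.5
```

```bash
python3 -m handwheel '[[[0,0,0.001,0],[0,0,0.002,0],[0,0,0.003,0],[0,0,0.004,0],[0,0,0.004,0]]]';python3 -m handwheel '[[[0,0,0.001,0],[0,0,0.002,0],[0,0,0.003,0],[0,0,0.003,0],[0,0,0.003,0]]]'
```

```text
time: 12.12
eef_pos: [0.6053, 0.1313, 0.121]
tcp_rot: [3.124, 0.333, 0.006]
wrist_force: [-1.7, -0.2, 11.7]
grip_width: 0.0149
grasp_force: 60.9
time: 12.53
eef_pos: [0.6051, 0.1313, 0.1168]
tcp_rot: [3.124, 0.333, 0.004]
wrist_force: [-2.1, 0.6, 8.6]
grip_width: 0.0146
grasp_force: 60.4
```

```bash
python3 -m handwheel '[[[0,0,0.001,0],[0,0,0.002,0],[0,0,0.003,0],[0,0,0.004,0],[0,0,0.004,0]]]';python3 -m handwheel '[[[0,0,0.001,0],[0,0,0.002,0],[0,0,0.003,0],[0,0,0.003,0],[0,0,0.003,0]]]'; python3 -c "
from h import *
plan([.6043,.1309,.14],12.12)
snap('scene','s7.png')
cv2.imwrite('pics/c7.png',cv2.resize(cv2.imread('pics/s7.png')[180:260,310:390],(560,560),interpolation=cv2.INTER_CUBIC))"
```

```text
time: 12.95
eef_pos: [0.6051, 0.1313, 0.1139]
tcp_rot: [3.124, 0.333, 0.005]
wrist_force: [-3.7, 1.1, 12.2]
grip_width: 0.0145
grasp_force: 61.0
time: 13.37
eef_pos: [0.6051, 0.1313, 0.112]
tcp_rot: [3.124, 0.333, 0.006]
wrist_force: [-6.1, -0.7, 15.2]
grip_width: 0.0147
grasp_force: 61.4
t 13.3667 pos [0.6051 0.1313 0.112 ] xyaw 12.17 tilt [ 3.7e-03  1.0e-04 -1.0e+00] q6 1.48 shift mm [ -0.8   0.3 -28.1] turn 0.05
```

View pics/c7.png

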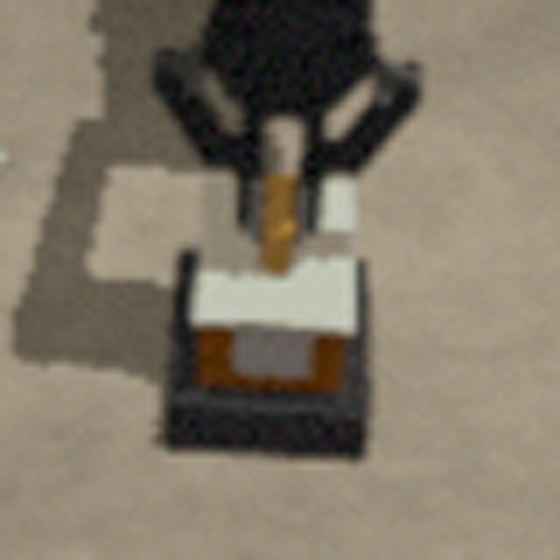

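The plate now lies on the rim, with the near arm at (270,350) covering the bead. The pad's stiffness at 16.8 N agrees with a flush seat. Next I relieve the load before releasing.

```bash
python3 -m handwheel '[[[0,0,-0.002,0],[0,0,-0.004,0],[0,0,-0.006,0],[0,0,-0.008,0],[0,0,-0.008,0]]]';python3 -m handwheel '[[[0,0,-0.001,0],[0,0,-0.002,0],[0,0,-0.003,0],[0,0,-0.003,0],[0,0,-0.003,0]]]'
```

```text
time: 13.83
eef_pos: [0.6051, 0.1313, 0.1178]
tcp_rot: [3.124, 0.333, 0.004]
wrist_force: [-1.3, 0.3, 6.8]
grip_width: 0.0149
grasp_force: 60.3
time: 14.25
eef_pos: [0.6051, 0.1312, 0.1195]
tcp_rot: [3.124, 0.333, 0.003]
wrist_force: [1.1, 0.8, 4.7]
grip_width: 0.0149
grasp_force: 59.8
```

```bash
python3 -m handwheel '[[[0,0,-0.001,0],[0,0,-0.002,0],[0,0,-0.003,0],[0,0,-0.003,0],[0,0,-0.003,0]]]'; python3 -m handwheel '[[[0,0,0,0],[0,0,0,0],[0,0,0,0],[0,0,0,0],[0,0,0,0]]]'
```

```text
time: 14.67
eef_pos: [0.604, 0.131, 0.1215]
tcp_rot: [3.124, 0.332, -0.002]
wrist_force: [1.6, 0.5, 1.9]
grip_width: 0.0144
grasp_force: 59.4
time: 15.08
eef_pos: [0.604, 0.131, 0.1218]
tcp_rot: [3.124, 0.333, -0.002]
wrist_force: [-0.6, -1.3, 1.2]
grip_width: 0.0149
grasp_force: 59.4
```

```bash
python3 -m handwheel '[[[0,0,0,0],[0,0,0,0],[0,0,0,0],[0,0,0,0],[0,0,0,0]]]' 0.045; python3 -m handwheel '[[[0,0,-0.01,0],[0,0,-0.03,0],[0,0,-0.06,0],[0,0,-0.09,0],[0,0,-0.12,0]]]'; python3 -m handwheel '[[[-0.02,0,0,0],[-0.05,0,0,0],[-0.06,0,0,0],[-0.06,0,0,0],[-0.06,0,0,0]]]'; python3 -c "
from h import *
print(sense()['eef_pos'])
snap('wrist','w8.png');snap('scene','s8.png')
a=cv2.resize(cv2.imread('pics/w8.png')[0:250,190:440],(500,500));b=cv2.resize(cv2.imread('pics/s8.png')[200:260,325:370],(300,400),interpolation=cv2.INTER_CUBIC)
cv2.imwrite('pics/c8.png',np.hstack([a,cv2.copyMakeBorder(b,0,100,0,0,0)]))"
```

```text
time: 15.5
eef_pos: [0.6042, 0.1312, 0.122]
tcp_rot: [-3.124, -0.333, 0.001]
wrist_force: [-0.7, -0.7, -0.5]
grip_width: 0.0449
grasp_force: 0.0
time: 15.92
eef_pos: [0.6041, 0.1311, 0.2441]
tcp_rot: [3.124, 0.333, 0.0]
wrist_force: [0.4, -0.3, 0.7]
grip_width: 0.0452
grasp_force: 0.0
time: 16.33
eef_pos: [0.5458, 0.1185, 0.243]
tcp_rot: [3.124, 0.333, 0.003]
wrist_force: [0.4, 0.1, 0.7]
grip_width: 0.0452
grasp_force: 0.0
[0.54580487 0.11853875 0.24295198]
```

View pics/c8.png

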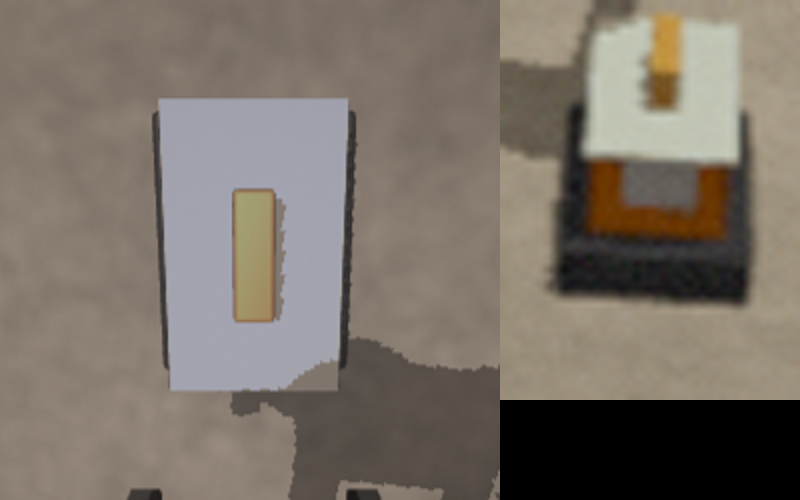

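The cover sits level on the box with the gripper clear. Its plate corners in the crop are at (158,98), (349,98), (338,390) and (170,390), which I use for a numeric check of level and centring.

```bash
python3 -c "
from h import *
P=w('w8.png',[(190+u/2-.25,v/2-.25) for u,v in [(158,98),(349,98),(338.5,391),(169.5,391)]],.092)
print(rect(P),np.linalg.norm(P[0]-P[1]),np.linalg.norm(P[2]-P[3]))"
```

```text
(array([0.6023, 0.1303, 0.092 ]), np.float64(12.21), np.float64(0.1202), np.float64(0.0758)) 0.07561414688674105 0.07605512261563045
```

```bash
python3 -c "
from cell import env
print(env.close_job())"
```

```text
the job is handed in; nothing more can be done
None
```

I pressed the white cover down onto the amber box with a measured force of about 15 N at the wrist and let go; in the last pictures it sits level and centred within about 1 mm. I did not touch the jars or the bowl, and the job is handed in, but no verdict came back.

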